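# Slide the boiling pan to the cooling ring and hang the hot-pan tag

## Task

The boil is over in the tile lab: slide the steel pan across the hot plate from the red ring to the blue ring without lifting or tipping it, so that it stands inside the blue ring. Then hang the yellow striped tag saddle-wise over the guard rail, directly behind the pan's new place, and let go of it. Leave the jar, the caliper and the stack of tiles where they are.

Things in the scene. Friction and masses are not known exactly. Their poses are not given: they have to be found in the camera images.
- hotplate: Fixed twin hot plate, steel with black top, 300 mm (x) by 460 mm (y), top 50 mm above the bench. Origin: centre of its underside; x points to the far side. There its guard rail, a 12 mm aluminium bar parallel to y, runs with its centre line at x = 135 mm, 180 mm above the bench, between two 12 mm posts at y = -205 and +205 mm.
- red_ring: Red painted ring on the hot plate's top, flat, 190 mm outer diameter, 168 mm inner; origin at its centre, level with the plate's top. The pan starts here. It lies 20 mm in front of the plate's middle line, 110 mm to the left or to the right; axes parallel to the hot plate's.
- blue_ring: Blue painted ring of the same size, the other marked place, 220 mm from the red one: the cooling place. Origin at its centre, level with the plate's top; axes parallel to the hot plate's.
- blue_ring_rail (a point): The point on the top of the guard rail (186 mm above the bench) directly behind the blue ring, 155 mm along the hot plate's +x from the ring's centre. Axes parallel to the hot plate's: y along the rail, z up.
- pan: Loose open steel pan, 0.6 to 0.9 kg, 150 mm outer diameter, 70 mm high, wall 3 mm, floor 4 mm thick; tile strips lie on the floor up to 10 mm above the foot (look only). Two loop handles at its +x and -x sides, 51 to 61 mm above its foot, reach 106 mm from its axis. Origin at the centre of its underside, z up.
- tag: Loose yellow saddle of 3 mm folded sheet with black stripes, 90 g, 70 mm high, 60 mm long (y), standing on the bench beside the hot plate. Inverted U across x: 26 mm wide outside, 20 mm inside over its top 40 mm; below, two skirts flare to 54 mm at the foot. Origin between its feet at bench level, z up. Same after a half turn.
- tag_crown (a point): Middle of the inside of the tag's crown, 67 mm above the tag's origin: the place that comes to rest on top of the rail.
- jar: Bystander: loose amber glass jar, 60 mm diameter, 120 mm high, on the bench on the side of the hot plate where the tag is not; origin at the centre of its underside.
- caliper: Bystander: loose caliper lying flat on the bench beyond the hot plate, 220 mm long along its y, up to 60 mm wide, 14 mm high; origin under the middle of its beam.
- tiles: Bystander: heavy stack of 200 by 200 mm tiles, 60 mm high, on the bench to the robot's left; origin at the centre of its underside.

How it is judged:
By the outcome, as a careful person would: the job done as asked, in the order asked, and still so for the second after the job is handed in, with the robot touching nothing.
It also fails if it takes over 67 s, if anything falls off the work surface, if the arm or the gripper's body presses on something with over 40 N, if the wrist force passes 120 N, or if a joint passes its speed limit or range.

## Robot

A 6-joint arm with a two-finger parallel gripper is mounted at the origin on the work surface. World frame = base frame: x ahead of the robot, y to its left, z up, the work surface at z = 0. Lengths are in mm, angles in rad, forces in N, time in s.
With the tool pointing down it reaches from about 275 to 825 mm from the base axis. Payload 4.9 kg.
Tool frame: the origin (TCP) lies on the centre line of the jaws, within the pads' length; the fingertips stand ahead of it and the grasp point (between the pads) lies 6 mm ahead of it (robot.tip_reach is the z of the fingertips in the tool frame, in mm); z points along the fingers, y is the line along which they close (so a half turn about z gives the same grasp; the last joint's range is limited). The gripper opens to 85 mm and grips with 20 to 120 N. Pads are 22 mm wide; open, the fingers measure 114 mm over their backs; the gripper's body (76 mm by 85 mm) begins 54 mm behind the grasp point. The pads swing forward as they close: fully open they stand 13 mm farther back than shut.
Start: joints at [-0.134, 0.326, -0.193, 1.052, 0, 1.437], TCP at [550.017, 0.009, 224.381] pointing down, gripper open.
Joint ranges: [-2.65, 2.65], [-0.97, 1.79], [-1.3, 1.35], [-1.93, 2.1], [-1.47, 1.37], [-3.14, 3.14]. Speed limits (rad/s): [2.57, 2.57, 3.14, 3.14, 3.14, 3.14].

## Interface

Orientations are given as a unit quaternion [x, y, z, w].
In Python, from plant import get_state, optics, robot gives the robot as it stands. The module is installed in compiled form; this text tells all that it offers.
- The arm moves only by the tool move_arm, never from a script. Its argument "increments" is a list of rows, each a list of 7 numbers: the shift along the tool's x, y, z in mm, then the turn, a rotation vector about the tool's x, y, z in rad, then the closure, from 0 (fully open) to 1 (shut). In form: [[x, y, z, wx, wy, wz, hand], ...]. A call has exactly 10 rows; each row shifts and turns the commanded pose from where the row before left it, along the tool's axes as they then stand; what a row does not reach is not made up. A row lasts 1/8 s, in which the tool goes at most 62.5 mm and 10.7 degrees, less where a joint would pass 70% of its speed; a pose out of reach is approached as far as the arm can. A call is refused whole if a number of a shift passes 62.5 or a number of a turn 0.188, either way. A call with a gripper value outside its range is refused whole. The fingers move at their own pace and stop on an object; "newtons" is the grip in N (left out, the last holds). Time passes only in rows, so rows that do not move let the fingers close, or fill a call up. It gives the time, the measured TCP pose, the force, the opening and the grip force at its end, in the units of the state.
- get_state(): the state, without advancing time (a new reading comes with each control period).
- optics.snapshot(name): name is "scene" or "side" or "wrist"; returns the picture (420x560x3 uint8, red, green, blue); there is no depth.
- optics.get_calibration(name): a dict with "fov_y" (degrees; the focal length in pixels is half the picture's height over the tangent of half this angle, whatever the lens; pixels are square), "cx", "cy" (the principal point, pixels), "distortion" ([k1, k2, p1, p2, k3] as OpenCV has them; the pictures are not rectified), "rvec" (rotation vector, rad) and "tvec" (3), from world to camera coordinates, as OpenCV has them. Camera axes: x right, y down, z forward; pixel columns grow to the right and rows downward; lengths in mm; the calibration is good to about 2 mm. A picture is of the moment at which its call begins: read the wrist's pose just before it. get_calibration takes no time and is no camera call; for the wrist camera it gives the pose at the moment of the call.
- robot.sign_off(): hands the job in; it is judged then, once.
The state is a dict: "t": time; "qpos": joint angles; "qvel": joint speeds; "tau": joint torques, N m; "ee_pos": TCP position; "eef_rot": TCP orientation; "contact_force": force on the tool from outside, world axes, zero at the start; "ft_torque": the same for the moment, N m; "grip_width": finger opening in mm; "grasp_force": force on a finger pad.
Only numpy, scipy, OpenCV 4.12 (cv2) and the standard library are available. Lean on these libraries where they do the work, as an engineer would, in place of code of your own. Each camera call takes 0.05 s, during which the arm holds its last target. There are 200 camera calls.

## Working session

There is one attempt and no reset: what is moved stays moved. The work goes in short steps, Python scripts to look and compute and a tool call to move; the robot and the scene stay as the last step left them, time stands still between calls to the robot, and variables do not carry over. Pictures are saved under pics/ and viewed, at most 11 in all, crops included, and the job is handed in when it is done.

Besides the shell and the picture viewer there is one more tool, called after "Call:" as a command line: name --pt "numbers of a row" for each row, then --argument value for the rest. move_arm: Moves the arm, as the interface text tells. Its arguments: {"type":"object","properties":{"increments":{"type":"array","items":{"type":"array","items":{"type":"number"}}},"newtons":{"type":"number"}},"required":["increments"]}

```bash
mkdir -p pics
python3 - <<'E'
from plant import get_state, optics, robot
import cv2,numpy as np
s=get_state(); print(s); print(robot.tip_reach)
for n in ["scene","side","wrist"]:
    print(n,optics.get_calibration(n))
    cv2.imwrite(f"pics/{n}0.png",optics.snapshot(n)[:,:,::-1])
E
```

```text
{'t': 0.0, 'qpos': array([-1.34198621e-01,  3.26928967e-01, -1.93565968e-01,  1.05197461e+00,
        4.01409122e-06,  1.43661779e+00]), 'qvel': array([-0.00054602, -0.00084739, -0.00136216,  0.00123405,  0.0020107 ,
        0.00015549]), 'tau': array([-1.24197268e-03, -4.43398941e+01,  2.62443137e+01,  1.56443648e-02,
       -1.97191571e-04, -6.55614656e-06]), 'ee_pos': array([5.49428734e+02, 9.05950462e-02, 2.23616746e+02]), 'eef_rot': array([ 7.07113635e-01,  7.07099432e-01, -5.05511991e-04, -6.66612798e-04]), 'contact_force': array([ 0.84202313, -0.0802699 ,  0.00866935]), 'ft_torque': array([ 0.03582582, -0.01811415,  0.02094547]), 'grasp_force': 0.0, 'grip_width': 85.74189954905137}
25.0
scene {'fov_y': 49.7359797597195, 'cx': 277.7218824322043, 'cy': 211.86340280396348, 'distortion': array([-0.11023957,  0.        ,  0.        ,  0.        ,  0.        ]), 'rvec': array([ 2.43623558,  0.65928504, -0.21778666]), 'tvec': array([-612.46991314,  -71.30427817, 1604.94942118])}
side {'fov_y': 49.72871950769903, 'cx': 284.898222491689, 'cy': 220.83790915817968, 'distortion': array([0.01253723, 0.        , 0.        , 0.        , 0.        ]), 'rvec': array([ 2.27919901, -0.86747187,  0.33248864]), 'tvec': array([-361.88402093,  473.72228647, 1306.24016608])}
wrist {'fov_y': 68.8448877720798, 'cx': 274.9598826113242, 'cy': 208.1260339577336, 'distortion': array([-0.00139981,  0.        ,  0.        ,  0.        ,  0.        ]), 'rvec': array([-2.81615600e+00, -3.76102379e-04,  2.69664199e-03]), 'tvec': array([-548.42681329,  -41.57427804,  379.95415535])}
```

View pics/scene0.png

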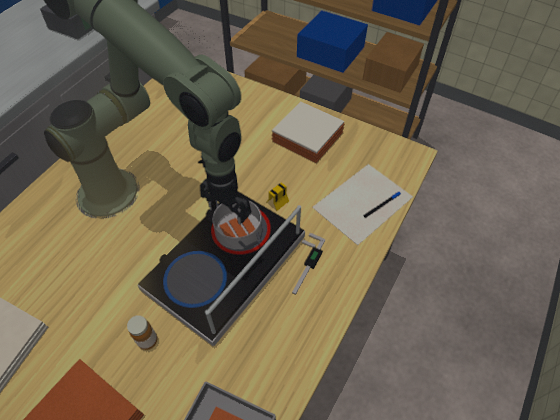

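View pics/side0.png

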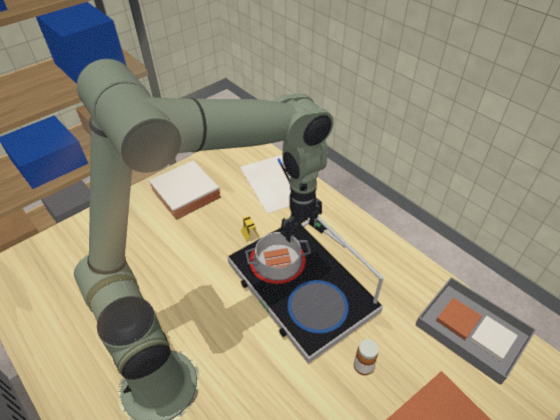

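The scene view shows the pan on the red ring at about (240,228), the blue ring at (195,278), the tag at (279,196) and the jar at (143,332). The side view agrees: blue ring (318,306), tag (250,228). Next I'll fit the rings on the z=50 plane and look closer at the tag.

```bash
cat > h.py <<'E'
import numpy as np,cv2
from plant import get_state, optics, robot
def K(c):
    f=210/np.tan(np.radians(c["fov_y"]/2)); return np.array([[f,0,c["cx"]],[0,f,c["cy"]],[0,0,1]])
def toplane(c,px,z):
    u=cv2.undistortPoints(np.array(px,float).reshape(-1,1,2),K(c),c["distortion"])[:,0]
    R=cv2.Rodrigues(c["rvec"])[0]; C=-R.T@c["tvec"]
    d=np.c_[u,np.ones(len(u))]@R; return C+d*((z-C[2])/d[:,2])[:,None]
def proj(c,P): return cv2.projectPoints(np.array(P,float).reshape(-1,1,3),c["rvec"],c["tvec"],K(c),c["distortion"])[0][:,0]
def circ(P):
    A=np.c_[2*P[:,:2],np.ones(len(P))]; s=np.linalg.lstsq(A,(P[:,:2]**2).sum(1),rcond=None)[0]
    return s[0],s[1],np.sqrt(s[2]+s[0]**2+s[1]**2)
def mask(im,col,box):
    h=cv2.cvtColor(im,cv2.COLOR_RGB2HSV).astype(int); H,S,V=h[...,0],h[...,1],h[...,2]
    m={"blue":(abs(H-112)<12)&(S>130)&(V>50),"red":((H<6)|(H>174))&(S>150)&(V>60),"yellow":(abs(H-25)<7)&(S>170)&(V>90)}[col]
    b=np.zeros_like(m); b[box[1]:box[3],box[0]:box[2]]=1
    v,u=np.nonzero(m&b); return np.c_[u,v]
E
python3 - <<'E'
from h import *
boxes={"scene":((140,230,250,320),(195,180,290,260),(262,175,295,215)),"side":((270,260,365,345),(235,225,320,290),(235,210,265,245))}
tiles=[]
for n,b in boxes.items():
    c=optics.get_calibration(n); im=cv2.imread(f"pics/{n}0.png")[:,:,::-1].copy()
    for col,bx in zip(("blue","red","yellow"),b):
        m=mask(im,col,bx); P=toplane(c,m,50 if col!="yellow" else 60)
        if col=="yellow": print(n,col,len(m),P.mean(0)); continue
        s=circ(P)
        for _ in range(4):
            r=np.hypot(P[:,0]-s[0],P[:,1]-s[1]); k=abs(r-s[2])<12; s=circ(P[k])
        print(n,col,len(m),k.sum(),np.round(s,1))
    x0,y0,x1,y1=b[2]
    t=im[y0-12:y0+53,x0-20:x0+60]; tiles.append(cv2.resize(t,(400,325),interpolation=cv2.INTER_CUBIC))
cv2.imwrite("pics/tag.png",np.hstack(tiles)[:,:,::-1])
E
```

```text
scene blue 575 575 [ 500.6 -135.    90.1]
scene red 342 342 [521.4  85.   90.6]
scene yellow 239 [567.14742136 251.68674572  60.        ]
side blue 558 558 [ 503.6 -132.9   91.2]
side red 292 292 [524.8  85.7  90.8]
side yellow 92 [526.96649345 254.97481508  60.        ]
```

View pics/tag.png

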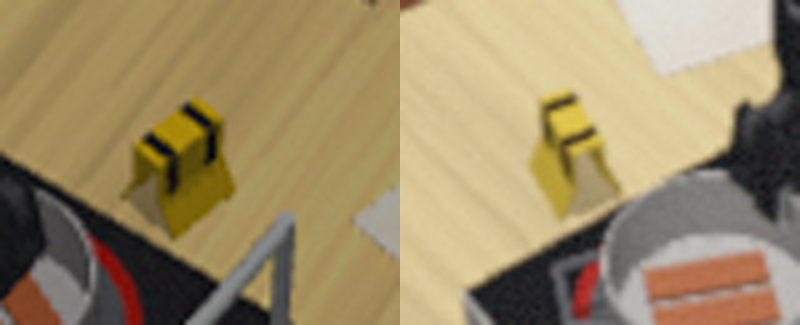

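View pics/wrist0.png

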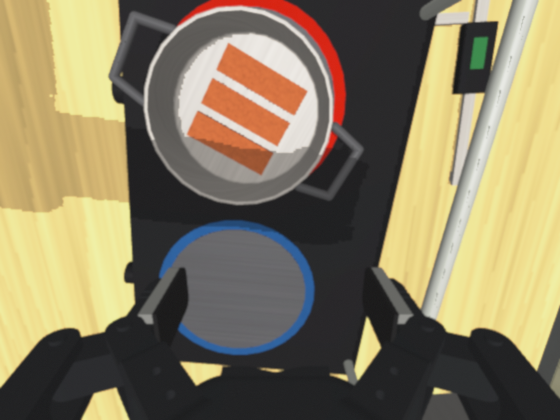

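Run:
```python
from h import *
for n,o,q in (("scene",(242,163),[(192,98),(222,120),(168,158),(136,140)]),("side",(215,198),[(140,95),(172,92),(203,145),(172,152)])):
    c=optics.get_calibration(n); P=toplane(c,np.array(q)/5+np.array(o),70)
    print(n,np.round(P[:,:2],1).tolist(),P.mean(0)); 
    e=cv2.minAreaRect(P[:,:2].astype(np.float32)); print(e)
c=optics.get_calibration("wrist")
print(circ(toplane(c,[(145,105),(333,100),(240,7),(240,204),(305,38),(172,40),(305,170),(172,172)],120)))
P=toplane(c,[(113,75),(133,12),(330,198),(361,152)],106);print(P); d=P[2:].mean(0)-P[:2].mean(0); print(np.arctan2(d[1],d[0]),np.linalg.norm(d))
```

```text
scene [[545.4, 298.9], [572.5, 292.4], [557.6, 245.9], [531.4, 248.4]] [551.72731406 271.42113482  70.        ]
((551.9390258789062, 270.4077453613281), (53.42167663574219, 27.895549774169922), 74.47883605957031)
side [[550.1, 302.9], [569.4, 289.8], [553.9, 235.0], [533.2, 244.6]] [551.64584538 268.07177072  70.        ]
((551.9990234375, 268.978271484375), (64.16815948486328, 22.502578735351562), 73.80086517333984)
(np.float64(520.266197123055), np.float64(74.69667097920228), np.float64(72.83839695687836))
[[418.9879526  104.66792256 106.        ]
 [441.50196236 148.48898904 106.        ]
 [598.66169263   1.88865005 106.        ]
 [623.05329677  43.36859438 106.        ]]
-0.5222404000510341 208.39015451900127
```

Run:
```python
from h import *
c=optics.get_calibration("wrist");im=cv2.imread("pics/wrist0.png")[:,:,::-1].copy()
for col,b in (("blue",(130,200,340,370)),("red",(100,0,400,230))):
    P=toplane(c,mask(im,col,b),50);s=circ(P)
    for _ in range(4):
        r=np.hypot(P[:,0]-s[0],P[:,1]-s[1]); s=circ(P[abs(r-s[2])<8])
    print(col,s,len(P))
P=toplane(c,[(437,10),(537,0),(432,300)],180);print(P)
for n in("scene","side"):
    c=optics.get_calibration(n);im=cv2.imread(f"pics/{n}0.png")
    pts=[[520.5+75*np.cos(a),74.6+75*np.sin(a),120] for a in np.linspace(0,6.28,200)]
    for u,v in proj(c,pts): im[int(round(v)),int(round(u))]=(0,255,0)
    y,x=(170,190) if n=="scene" else (210,220)
    cv2.imwrite(f"pics/rim_{n}.png",cv2.resize(im[y:y+100,x:x+100],(400,400),interpolation=cv2.INTER_NEAREST))
cv2.imwrite("pics/rim.png",np.hstack([cv2.imread("pics/rim_scene.png"),cv2.imread("pics/rim_side.png")]))
```

```text
blue (np.float64(501.0881084286676), np.float64(-135.90240751408032), np.float64(90.3537591744012)) 3165
red (np.float64(521.9513524228057), np.float64(81.09743135017573), np.float64(91.8963380169322)) 2668
[[636.99644989 130.90840636 180.        ]
 [690.11802618 135.61690989 180.        ]
 [664.55714882 -54.23278652 180.        ]]
```

View pics/rim.png

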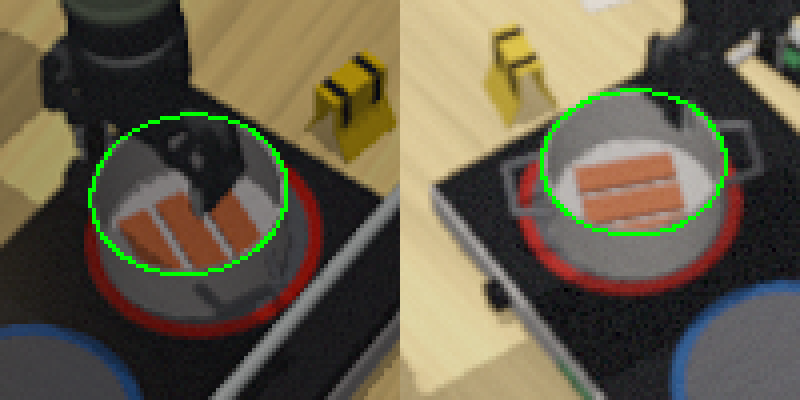

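Rim, handle and ring fits from all cameras agree: pan centre about (521,76), blue ring centre (502,-134.5), plate yaw about -0.09. I'll straddle the leading wall without clamping it and drag the pan. First I turn the tool.

Call:
move_arm --pt "0 0 0 0 0 -0.185 0.5" --pt "0 0 0 0 0 -0.185 0.5" --pt "0 0 0 0 0 -0.185 0.5" --pt "0 0 0 0 0 -0.185 0.5" --pt "0 0 0 0 0 -0.185 0.5" --pt "0 0 0 0 0 -0.185 0.5" --pt "0 0 0 0 0 -0.185 0.5" --pt "0 0 0 0 0 -0.185 0.5" --pt "18 0 0 0 0 0 0.5" --pt "18 3 0 0 0 0 0.5" --newtons 20

```text
t: 1.4
ee_pos: [513.8, 6.2, 223.9]
eef_rot: [0.046, 0.999, 0.0, -0.0]
contact_force: [0.0, 0.4, -0.1]
grip_width: 42.9
grasp_force: 0.0
```

```bash
cat >> h.py <<'E'
from scipy.spatial.transform import Rotation as Ro
def st():
    s=get_state();R=Ro.from_quat(s["eef_rot"]).as_matrix()
    print(round(s["t"],2),"p",s["ee_pos"].round(1),"x",R[:,0].round(3),"y",R[:,1].round(3),"z",R[:,2].round(3),"F",s["contact_force"].round(1),"w",round(s["grip_width"],1),"g",round(float(s["grasp_force"]),1),"q",s["qpos"].round(2));return s,R
def go(P):
    s,R=st();print("shift",(R.T@(np.array(P)-s["ee_pos"])).round(1))
E
python3 -c "
from h import *
go([514,3,105])"
```

```text
1.4 p [513.8   6.2 223.9] x [-0.996  0.091  0.001] y [0.091 0.996 0.   ] z [-0.001  0.    -1.   ] F [ 0.   0.4 -0.1] w 42.9 g 0.0 q [-0.13  0.26 -0.29  1.03 -0.   -0.04]
shift [ -0.6  -3.2 118.9]
```

Call:
move_arm --pt "0 -3 30 0 0 0 0.5" --pt "0 0 30 0 0 0 0.5" --pt "0 0 25 0 0 0 0.5" --pt "0 0 20 0 0 0 0.5" --pt "0 0 14 0 0 0 0.5" --pt "0 0 0 0 0 0 0.6" --pt "0 0 0 0 0 0 0.7" --pt "0 0 0 0 0 0 0.8" --pt "0 0 0 0 0 0 0.84" --pt "0 0 0 0 0 0 0.84"

```text
t: 2.65
ee_pos: [514.4, 3.3, 105.7]
eef_rot: [0.045, 0.999, -0.0, 0.0]
contact_force: [0.0, -0.5, -0.9]
grip_width: 13.5
grasp_force: 0.0
```

```bash
python3 -c "
from h import *
st()
cv2.imwrite('pics/strad.png',cv2.resize(np.hstack([optics.snapshot('wrist')[:,:,::-1],optics.snapshot('side')[:,:,::-1]]),(800,300)))"
```

```text
2.65 p [514.4   3.3 105.7] x [-0.996  0.091 -0.001] y [ 0.091  0.996 -0.   ] z [ 0.001 -0.    -1.   ] F [ 0.  -0.5 -0.9] w 13.5 g 0.0 q [-0.14  0.38 -0.45  0.74  0.   -0.05]
```

View pics/strad.png

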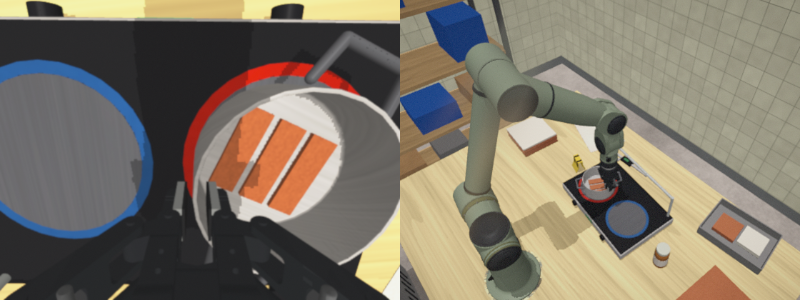

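The fingers straddle the near wall (wrist view about (195,210)) clear of the handles. Dragging now.

Call:
move_arm --pt "0 -4 0 0 0 0 0.84" --pt "0 -6 0 0 0 0 0.84" --pt "0 -10 0 0 0 0 0.84" --pt "0 -14 0 0 0 0 0.84" --pt "0 -16 0 0 0 0 0.84" --pt "0 -16 0 0 0 0 0.84" --pt "0 -16 0 0 0 0 0.84" --pt "0 -16 0 0 0 0 0.84" --pt "0 -16 0 0 0 0 0.84" --pt "0 -16 0 0 0 0 0.84"

```text
t: 4.0
ee_pos: [502.2, -125.0, 105.4]
eef_rot: [0.045, 0.999, 0.002, 0.0]
contact_force: [0.8, 7.0, 2.6]
grip_width: 13.5
grasp_force: 3.3
```

Call:
move_arm --pt "0 -16 0 0 0 0 0.84" --pt "0 -16 0 0 0 0 0.84" --pt "0 -14 0 0 0 0 0.84" --pt "0 -12 0 0 0 0 0.84" --pt "0 -10 0 0 0 0 0.84" --pt "0 -8 0 0 0 0 0.84" --pt "0 -5 0 0 0 0 0.84" --pt "0 -3 0 0 0 0 0.84" --pt "0 -2 0 0 0 0 0.84" --pt "0 0 0 0 0 0 0.84"

```text
t: 5.25
ee_pos: [494.4, -209.9, 105.3]
eef_rot: [0.045, 0.999, 0.002, 0.0]
contact_force: [-0.4, 6.9, 3.7]
grip_width: 13.3
grasp_force: 3.6
```

```bash
python3 -c "
from h import *
go([494.9,-213,105.7])
a=[]
for n in ('scene','side'):
    im=optics.snapshot(n)[:,:,::-1].copy(); cv2.imwrite(f'pics/{n}1.png',im); c=optics.get_calibration(n)
    x0,y0=(int(v)-55 for v in proj(c,[[502,-134.6,80]])[0])
    b=cv2.resize(im[y0:y0+110,x0:x0+110],(400,400),interpolation=cv2.INTER_CUBIC)
    for t in np.linspace(0,6.28,60):
        u=(proj(c,[[502+75*np.cos(t),-134.6+75*np.sin(t),120]])[0]-(x0,y0)+.5)*400/110; cv2.circle(b,tuple(int(q) for q in u),1,(0,255,0),-1)
    a.append(b)
cv2.imwrite('pics/drag.png',np.hstack(a))"
```

```text
5.25 p [ 494.4 -209.9  105.3] x [-0.996  0.09  -0.   ] y [0.09  0.996 0.005] z [ 0.001  0.005 -1.   ] F [-0.4  6.9  3.7] w 13.3 g 3.6 q [-0.54  0.41 -0.39  0.77  0.   -0.45]
shift [-0.8 -3.1 -0.4]
```

View pics/drag.png

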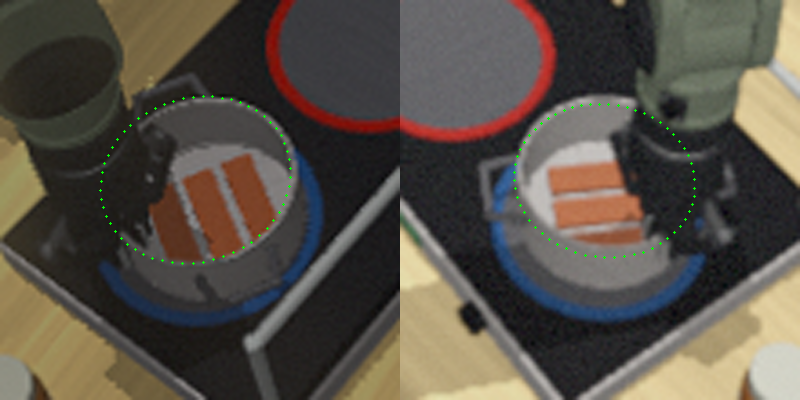

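The pan stands in the blue ring, about 3 mm short of its centre. I'll nudge it, unload the contact, open and lift.

Call:
move_arm --pt "0 -2 0 0 0 0 0.84" --pt "0 -1.5 0 0 0 0 0.84" --pt "0 0 0 0 0 0 0.84" --pt "0 4 0 0 0 0 0.84" --pt "0 2 0 0 0 0 0.75" --pt "0 0 0 0 0 0 0.65" --pt "0 0 -15 0 0 0 0.6" --pt "0 0 -30 0 0 0 0.6" --pt "0 0 -40 0 0 0 0.5" --pt "0 0 -40 0 0 0 0.3"

```text
t: 6.6
ee_pos: [494.8, -209.6, 232.7]
eef_rot: [0.046, 0.999, -0.0, 0.0]
contact_force: [-0.3, 0.2, 0.4]
grip_width: 59.0
grasp_force: 0.0
```

```bash
python3 -c "
from h import *
go([551.7,200,230])"
```

```text
6.6 p [ 494.8 -209.6  232.7] x [-0.996  0.091 -0.001] y [ 0.091  0.996 -0.001] z [ 0.001 -0.001 -1.   ] F [-0.3  0.2  0.4] w 59.0 g 0.0 q [-0.54  0.3  -0.21  1.06 -0.   -0.45]
shift [-19.4 413.1   2.4]
```

Call:
move_arm --pt "0 20 -2 0 0 0 0.2" --pt "0 45 0 0 0 0 0.2" --pt "0 50 0 0 0 0 0.2" --pt "0 50 0 0 0 0 0.2" --pt "0 50 0 0 0 0 0.2" --pt "0 50 0 0 0 0 0.2" --pt "0 50 0 0 0 0 0.2" --pt "0 50 0 0 0 0 0.2" --pt "0 25 0 0 0 0 0.2" --pt "0 5 0 0 0 0 0.2"

```text
t: 7.85
ee_pos: [529.7, 185.9, 231.9]
eef_rot: [0.044, 0.999, -0.0, -0.001]
contact_force: [-1.2, -0.2, 0.1]
grip_width: 68.3
grasp_force: 0.0
```

Call:
move_arm --pt "0 0 0 0 0 0.18 0.2" --pt "0 0 0 0 0 0.18 0.2" --pt "0 0 0 0 0 0.18 0.2" --pt "0 0 0 0 0 0.18 0.2" --pt "0 0 0 0 0 0.18 0.2" --pt "0 0 0 0 0 0.18 0.2" --pt "0 0 0 0 0 0.18 0.2" --pt "0 0 0 0 0 0.18 0.2" --pt "0 0 0 0 0 0.18 0.2" --pt "0 0 0 0 0 0.13 0.2"

```text
t: 9.1
ee_pos: [530.2, 183.0, 232.1]
eef_rot: [0.798, 0.603, -0.001, -0.0]
contact_force: [-0.4, 0.2, -0.0]
grip_width: 68.0
grasp_force: 0.0
```

```bash
python3 -c "
from h import *
s,R=st(); c=optics.get_calibration('wrist'); np.save('c2.npy',c)
im=optics.snapshot('wrist')[:,:,::-1].copy(); cv2.imwrite('pics/wrist2.png',im)
print(proj(c,[[551.7,270,70]]))
im=optics.snapshot('scene')[:,:,::-1];cv2.imwrite('pics/scene2.png',im)
im=optics.snapshot('side')[:,:,::-1];cv2.imwrite('pics/side2.png',im)"
```

```text
9.1 p [530.2 183.  232.1] x [ 0.272  0.962 -0.001] y [ 0.962 -0.272 -0.001] z [-0.001 -0.001 -1.   ] F [-0.4  0.2 -0. ] w 68.0 g 0.0 q [ 0.2   0.34 -0.15  1.08 -0.    2.05]
[[272.53945702  95.9897092 ]]
```

View pics/wrist2.png

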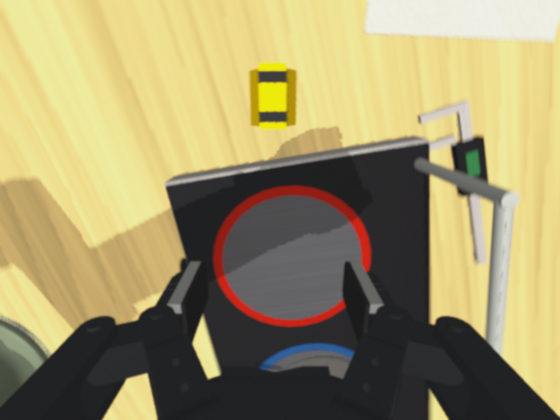

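The tag is seen square-on, crown corners about (258,64), (286,63), (287,128), (260,129). The gripper is already parallel to it.

```bash
python3 -c "
from h import *
c=np.load('c2.npy',allow_pickle=True).item();im=cv2.imread('pics/wrist2.png')[:,:,::-1].copy()
P=toplane(c,[(258,64),(286,63),(287,128),(260,129)],70)[:,:2];print(P.round(1),P.mean(0))
d=P[:2].mean(0)-P[2:].mean(0);print(np.arctan2(-d[0],d[1]),np.linalg.norm(d))
h=cv2.cvtColor(im,cv2.COLOR_RGB2HSV);m=((abs(h[...,0].astype(int)-29)<4)&(h[...,1]>220)&(h[...,2]>200)).astype(np.uint8);m[:, :240]=0;m[:,310:]=0;m[:50]=0;m[140:]=0
v,u=np.nonzero(m);print(len(u),cv2.minAreaRect(np.c_[u,v].astype(np.float32)))
P=toplane(c,mask(im,'red',(200,170,380,340)),50);s=circ(P);print('red',s)
# rail edge line
e=toplane(c,[(487,350),(494,210),(505,350),(514,210)],180);print(e.round(1)); d=e[1]-e[0];print(np.arctan2(-d[0],d[1]))
e=toplane(c,[(169,182),(428,140)],50);d=e[1]-e[0];print('edge',e.round(1),np.arctan2(d[1],d[0]),np.linalg.norm(d))
for n,b in (('scene',(150,180,320,330)),('side',(200,200,400,360))):
    c=optics.get_calibration(n);im=cv2.imread(f'pics/{n}2.png')[:,:,::-1].copy()
    P=toplane(c,mask(im,'red',b),50);s=circ(P)
    for _ in range(4):
        r=np.hypot(P[:,0]-s[0],P[:,1]-s[1]); s=circ(P[abs(r-s[2])<10])
    print(n,s)
"
```

```text
[[546.4 300.4]
 [571.5 294.1]
 [557.3 237.7]
 [531.4 244. ]] [551.65152569 269.04168558]
-0.2536294404082339 58.25315738181021
1103 ((271.9999694824219, 95.5), (62.99999237060547, 27.999996185302734), 90.0)
red (np.float64(522.0068413053763), np.float64(83.2045513921712), np.float64(90.27549953202846))
[[667.3  31.1 180. ]
 [679.1 154.1 180. ]
 [681.5  27.1 180. ]
 [692.4 150.3 180. ]]
-0.09540352456568593
edge [[416.7 215.7  50. ]
 [698.1 183.5  50. ]] -0.11377663649872015 283.23630239256573
scene (np.float64(521.7416623534552), np.float64(83.86558362265646), np.float64(90.17357522106109))
side (np.float64(525.3482453817561), np.float64(85.99122493378172), np.float64(91.22675895756072))
```

Call:
move_arm --pt "30 -1 0 0 0 0 0.3" --pt "40 -1.8 0 0 0 0 0.3" --pt "19 0 30 0 0 0 0.3" --pt "0 0 40 0 0 0 0.3" --pt "0 0 40 0 0 0 0.3" --pt "0 0 30 0 0 0 0.3" --pt "0 0 20 0 0 0 0.3" --pt "0 0 10 0 0 0 0.3" --pt "0 0 2 0 0 0 0.3" --pt "0 0 0 0 0 0 0.3" --newtons 25

```text
t: 10.5
ee_pos: [552.2, 270.6, 61.1]
eef_rot: [0.796, 0.606, 0.001, 0.0]
contact_force: [-0.0, -0.6, 0.3]
grip_width: 59.8
grasp_force: 0.0
```

```bash
python3 -c "
from h import *
go([551.7,269.5,60])"
```

```text
10.5 p [552.2 270.6  61.1] x [0.266 0.964 0.001] y [ 0.964 -0.266  0.001] z [ 0.001  0.    -1.   ] F [-0.  -0.6  0.3] w 59.8 g 0.0 q [ 0.34  0.59 -0.22  0.76 -0.    2.18]
shift [-1.3 -0.2  1.1]
```

Call:
move_arm --pt "-1 0 0.5 0 0 0 0.45" --pt "0 0 0 0 0 0 0.6" --pt "0 0 0 0 0 0 0.68" --pt "0 0 0 0 0 0 0.75" --pt "0 0 0 0 0 0 0.85" --pt "0 0 0 0 0 0 0.9" --pt "0 0 0 0 0 0 0.9" --pt "0 0 0 0 0 0 0.9" --pt "0 0 0 0 0 0 0.9" --pt "0 0 0 0 0 0 0.9" --newtons 25

```text
t: 11.75
ee_pos: [551.4, 269.7, 60.1]
eef_rot: [0.796, 0.606, 0.0, -0.0]
contact_force: [-2.4, 0.7, 5.3]
grip_width: 24.5
grasp_force: 24.8
```

```bash
python3 -c "
from h import *
st()"
```

```text
11.75 p [551.4 269.7  60.1] x [0.267 0.964 0.   ] y [ 0.964 -0.267  0.   ] z [ 0.  0. -1.] F [-2.4  0.7  5.3] w 24.5 g 24.8 q [ 0.33  0.59 -0.23  0.76  0.    2.18]
```

Gripped at 24.5 mm opening. Lifting and turning parallel to the rail.

Call:
move_arm --pt "0 0 -5 0 0 0 0.9" --pt "0 0 -20 0 0 0 0.9" --pt "0 0 -35 0 0 0 0.9" --pt "0 0 -40 0 0 0 0.9" --pt "0 0 -40 0 0 0 0.9" --pt "0 0 -40 0 0 0 0.9" --pt "0 0 -25 0 0 -0.05 0.9" --pt "0 0 -10 0 0 -0.06 0.9" --pt "0 0 0 0 0 -0.06 0.9" --pt "0 0 0 0 0 0 0.9"

```text
t: 13.0
ee_pos: [551.3, 269.4, 274.6]
eef_rot: [0.742, 0.671, -0.0, -0.0]
contact_force: [0.5, -0.5, -1.1]
grip_width: 24.6
grasp_force: 24.7
```

```bash
python3 -c "
from h import *
go([656.5,-149,272])"
```

```text
13.0 p [551.3 269.4 274.6] x [ 0.101  0.995 -0.   ] y [ 0.995 -0.101 -0.   ] z [-0.001 -0.    -1.   ] F [ 0.5 -0.5 -1.1] w 24.6 g 24.7 q [ 0.33  0.42  0.08  1.23 -0.    2.01]
shift [-405.7  146.8    2.7]
```

Call:
move_arm --pt "-15 5 0 0 0 0 0.9" --pt "-35 13 0 0 0 0 0.9" --pt "-45 16 0 0 0 0 0.9" --pt "-50 18 0 0 0 0 0.9" --pt "-50 18 0 0 0 0 0.9" --pt "-50 18 0 0 0 0 0.9" --pt "-50 18 0 0 0 0 0.9" --pt "-50 18 0 0 0 0 0.9" --pt "-40 15 0 0 0 0 0.9" --pt "-18 7 0 0 0 0 0.9"

```text
t: 14.25
ee_pos: [656.0, -149.5, 274.1]
eef_rot: [0.743, 0.669, -0.0, -0.0]
contact_force: [0.3, 0.9, -0.2]
grip_width: 24.5
grasp_force: 24.7
```

Call:
move_arm --pt "-3 1 0 0 0 0.005 0.9" --pt "0 0 0 0 0 0 0.9" --pt "0 0 0 0 0 0 0.9" --pt "0 0 0 0 0 0 0.9" --pt "0 0 0 0 0 0 0.9" --pt "0 0 0 0 0 0 0.9" --pt "0 0 0 0 0 0 0.9" --pt "0 0 0 0 0 0 0.9" --pt "0 0 0 0 0 0 0.9" --pt "0 0 0 0 0 0 0.9"

```text
t: 15.5
ee_pos: [657.1, -149.1, 274.8]
eef_rot: [0.743, 0.669, -0.0, -0.0]
contact_force: [0.4, 1.0, -2.0]
grip_width: 25.1
grasp_force: 24.7
```

```bash
python3 -c "
from h import *
s,R=st();go([656.5,-149,272])
np.save('c3.npy',optics.get_calibration('wrist'))
for n in('wrist','scene','side'): cv2.imwrite(f'pics/{n}3.png',optics.snapshot(n)[:,:,::-1])
w=cv2.imread('pics/wrist3.png');
t=s['ee_pos'];a=[cv2.resize(w,(400,300))]
im=cv2.imread('pics/side3.png');c=optics.get_calibration('side');x,y=proj(c,[[656,-149,186]])[0].astype(int);print(x,y)
a.append(cv2.resize(im[y-60:y+60,x-80:x+80],(400,300),interpolation=cv2.INTER_CUBIC))
im=cv2.imread('pics/scene3.png');c=optics.get_calibration('scene');x,y=proj(c,[[656,-149,186]])[0].astype(int);print(x,y)
b=cv2.resize(im[y-60:y+60,x-80:x+80],(400,300),interpolation=cv2.INTER_CUBIC)
cv2.imwrite('pics/over.png',np.vstack([np.hstack(a),np.hstack([b,b*0])]))
"
```

```text
15.5 p [ 657.1 -149.1  274.8] x [ 0.105  0.994 -0.   ] y [ 0.994 -0.105 -0.   ] z [-0.  0. -1.] F [ 0.4  1.  -2. ] w 25.1 g 24.7 q [-0.33  0.55  0.28  1.3  -0.    1.34]
15.5 p [ 657.1 -149.1  274.8] x [ 0.105  0.994 -0.   ] y [ 0.994 -0.105 -0.   ] z [-0.  0. -1.] F [ 0.4  1.  -2. ] w 25.1 g 24.7 q [-0.33  0.55  0.28  1.3  -0.    1.34]
shift [ 0.1 -0.6  2.8]
359 256
231 284
```

View pics/over.png

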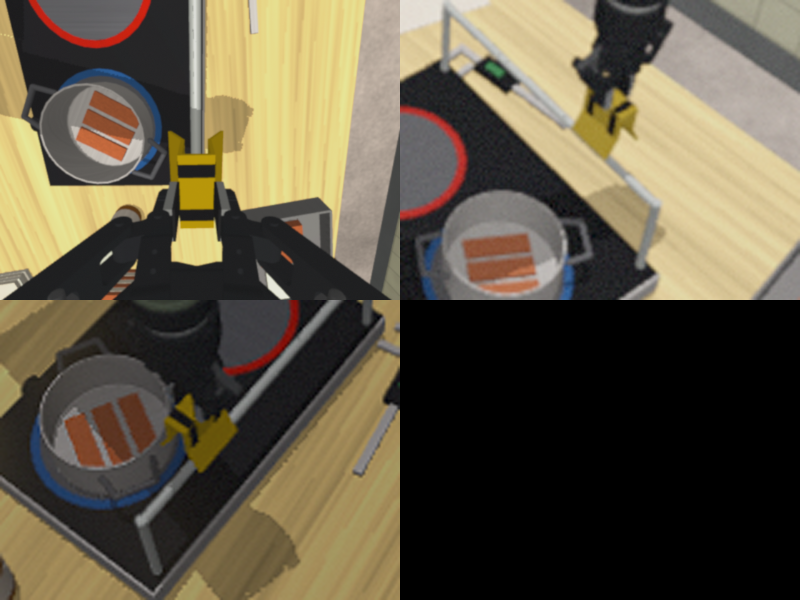

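The tag hangs over the rail. In the wrist view the rail (about x=196 of 400) lines up with the tag (about x=197). I'll measure the rail axis exactly before lowering.

```bash
python3 -c "
from h import *
c=np.load('c3.npy',allow_pickle=True).item();im=cv2.imread('pics/wrist3.png');h=cv2.cvtColor(im,cv2.COLOR_BGR2HSV)
g=[]
for r in range(40,180,12):
    k=np.nonzero(h[r,250:300,1]<45)[0]+250
    print(r,k.min(),k.max(),end='; ')
    e=toplane(c,[(k.min()-.5,r),(k.max()+.5,r)],182); g.append([*e.mean(0)[:2],e[1,0]-e[0,0]])
g=np.array(g);print(g.round(1).tolist())
p=np.polyfit(g[:,1],g[:,0],1);print(p,'x at -149:',np.polyval(p,-149))
# tag crown in same picture (expected top z = TCP+10)
z=get_state()['ee_pos'][2]
for n in('scene','side'):
    c=optics.get_calibration(n); i=cv2.imread(f'pics/{n}3.png')
"
```

```text
40 250 285; 52 250 285; 64 250 285; 76 250 285; 88 250 285; 100 250 285; 112 250 285; 124 250 285; 136 250 285; 148 250 285; 160 250 285; 172 250 285; [[664.4, -24.2, 25.1], [663.6, -31.8, 25.4], [662.7, -39.5, 25.7], [661.8, -47.4, 26.0], [660.9, -55.4, 26.3], [659.9, -63.7, 26.6], [659.0, -72.2, 26.9], [658.0, -80.8, 27.2], [657.0, -89.7, 27.6], [656.0, -98.8, 27.9], [654.9, -108.1, 28.3], [653.8, -117.7, 28.6]]
[1.13377426e-01 6.67157178e+02] x at -149: 650.2639413308764
```

```bash
python3 -c "
from h import *
c=np.load('c3.npy',allow_pickle=True).item();im=cv2.imread('pics/wrist3.png');h=cv2.cvtColor(im,cv2.COLOR_BGR2HSV)
g=[]
for r in range(30,170,10):
    k=np.nonzero((h[r,255:300,1]<45)&(h[r,255:300,2]>75))[0]+255
    e=toplane(c,[(k.min()-.5,r),(k.max()+.5,r)],182); g.append([k.min(),k.max(),*e.mean(0)[:2],e[1,0]-e[0,0]])
g=np.array(g);print(g.round(1).tolist())
p=np.polyfit(g[:,3],g[:,2],1);print(p,'x at -149:',np.polyval(p,-149))
"
```

```text
[[264.0, 286.0, 670.3, -18.6, 15.9], [264.0, 285.0, 669.3, -24.7, 15.4], [264.0, 285.0, 668.6, -31.0, 15.5], [265.0, 285.0, 668.3, -37.5, 14.9], [265.0, 285.0, 667.6, -44.0, 15.1], [265.0, 285.0, 666.9, -50.6, 15.2], [265.0, 285.0, 666.2, -57.4, 15.4], [265.0, 285.0, 665.5, -64.3, 15.5], [265.0, 285.0, 664.7, -71.3, 15.7], [265.0, 285.0, 664.0, -78.5, 15.8], [266.0, 285.0, 663.6, -85.9, 15.2], [266.0, 285.0, 662.8, -93.4, 15.4], [266.0, 285.0, 662.0, -101.0, 15.5], [266.0, 285.0, 661.2, -108.8, 15.7]]
[9.82032038e-02 6.71868974e+02] x at -149: 657.2366971138633
```

Rail axis at x=657.2 there, tool at 657.1. Lowering.

Call:
move_arm --pt "0 0 10 0 0 0 0.9" --pt "0 0 20 0 0 0 0.9" --pt "0 0 15 0 0 0 0.9" --pt "0 0 10 0 0 0 0.9" --pt "0 0 10 0 0 0 0.9" --pt "0 0 10 0 0 0 0.9" --pt "0 0 8 0 0 0 0.9" --pt "0 0 6 0 0 0 0.9" --pt "0 0 3 0 0 0 0.9" --pt "0 0 0 0 0 0 0.9"

```text
t: 16.9
ee_pos: [657.1, -149.1, 182.8]
eef_rot: [0.743, 0.669, -0.0, -0.0]
contact_force: [-0.4, 0.5, -1.0]
grip_width: 24.4
grasp_force: 24.7
```

```bash
python3 -c "
from h import *
go([656.5,-149,179])
a=[]
for n in('side','scene'):
    im=optics.snapshot(n)[:,:,::-1];c=optics.get_calibration(n);x,y=proj(c,[[656,-149,186]])[0].astype(int)
    a.append(cv2.resize(im[y-40:y+40,x-40:x+40],(400,400),interpolation=cv2.INTER_CUBIC))
cv2.imwrite('pics/low.png',np.hstack(a))"
```

```text
16.9 p [ 657.1 -149.1  182.8] x [0.105 0.994 0.   ] y [ 0.994 -0.105 -0.   ] z [-0.  0. -1.] F [-0.4  0.5 -1. ] w 24.4 g 24.7 q [-0.33  0.58  0.11  1.1  -0.    1.34]
shift [ 0.  -0.6  3.8]
```

View pics/low.png

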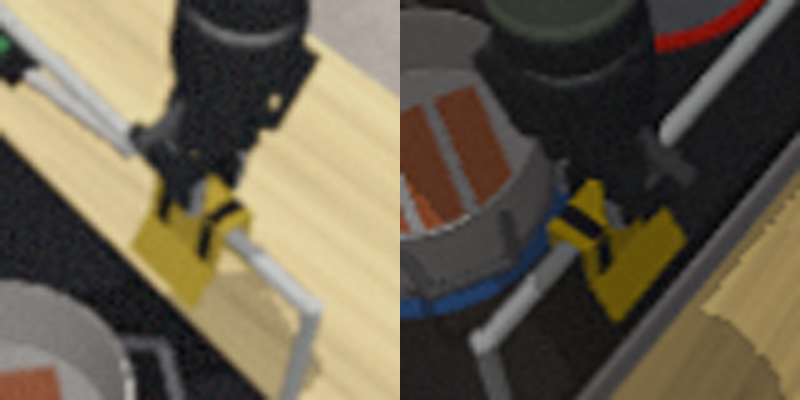

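The saddle straddles the rail, with the rail entering under its crown in both views, and there is no contact force yet. I'll lower the last 4 mm.

Call:
move_arm --pt "0 0 1.5 0 0 0 0.9" --pt "0 0 1 0 0 0 0.9" --pt "0 0 1 0 0 0 0.9" --pt "0 0 0 0 0 0 0.9" --pt "0 0 0 0 0 0 0.9" --pt "0 0 0 0 0 0 0.9" --pt "0 0 0 0 0 0 0.9" --pt "0 0 0 0 0 0 0.9" --pt "0 0 0 0 0 0 0.9" --pt "0 0 0 0 0 0 0.9"

```text
t: 18.25
ee_pos: [657.2, -149.1, 179.6]
eef_rot: [0.743, 0.669, 0.0, 0.0]
contact_force: [-0.4, -0.8, 4.8]
grip_width: 24.7
grasp_force: 25.4
```

Contact made (about 5 N up). Releasing gradually.

Call:
move_arm --pt "0 0 0 0 0 0 0.68" --pt "0 0 0 0 0 0 0.64" --pt "0 0 0 0 0 0 0.6" --pt "0 0 0 0 0 0 0.55" --pt "0 0 0 0 0 0 0.48" --pt "0 0 0 0 0 0 0.4" --pt "0 0 0 0 0 0 0.35" --pt "0 0 0 0 0 0 0.35" --pt "0 0 -5 0 0 0 0.35" --pt "0 0 -15 0 0 0 0.35"

```text
t: 19.5
ee_pos: [656.6, -148.9, 199.3]
eef_rot: [0.743, 0.669, -0.0, -0.001]
contact_force: [-0.5, -0.3, -0.3]
grip_width: 55.4
grasp_force: 0.0
```

Call:
move_arm --pt "0 0 -20 0 0 0 0.35" --pt "0 0 -30 0 0 0 0.35" --pt "0 0 -30 0 0 0 0.35" --pt "0 0 -20 0 0 0 0.35" --pt "30 -10 0 0 0 0 0.35" --pt "50 -20 0 0 0 0 0.35" --pt "50 -20 0 0 0 0 0.35" --pt "50 -20 0 0 0 0 0.35" --pt "20 -10 0 0 0 0 0.35" --pt "0 0 0 0 0 0 0.35"

```text
t: 20.75
ee_pos: [598.5, 59.2, 300.6]
eef_rot: [0.742, 0.67, 0.0, 0.001]
contact_force: [0.1, -0.6, 0.5]
grip_width: 55.4
grasp_force: 0.0
```

```bash
python3 -c "
from h import *
st();a=[]
for n in('side','scene'):
    im=optics.snapshot(n)[:,:,::-1].copy();c=optics.get_calibration(n);x,y=proj(c,[[600,-140,120]])[0].astype(int)
    b=cv2.resize(im[y-60:y+60,x-60:x+60],(400,400),interpolation=cv2.INTER_CUBIC)
    for t in np.linspace(0,6.28,50):
        u=(proj(c,[[502+75*np.cos(t),-134.6+75*np.sin(t),120]])[0]-(x-60,y-60)+.5)*400/120; cv2.circle(b,tuple(int(q) for q in u),1,(0,255,0),-1)
    a.append(b)
cv2.imwrite('pics/final.png',np.hstack(a))"
```

```text
20.75 p [598.5  59.2 300.6] x [ 0.103  0.995 -0.   ] y [ 0.995 -0.103  0.002] z [ 0.002 -0.    -1.   ] F [ 0.1 -0.6  0.5] w 55.4 g 0.0 q [-0.02  0.39  0.09  1.27 -0.    1.65]
```

View pics/final.png

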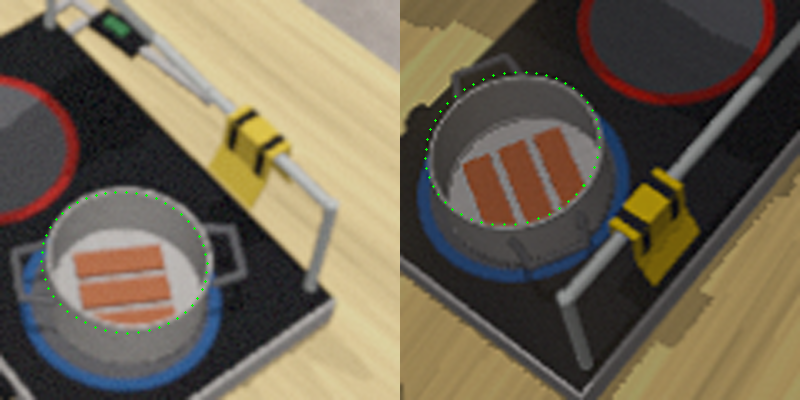

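The pan rim coincides with the target circle to about 1 pixel, and the tag hangs on the rail behind it, free of the gripper.

```bash
python3 -c "
from plant import robot
print(robot.sign_off())"
```

```text
the job is handed in; nothing more can be done
None
```

The pan was slid into the blue ring, the tag hangs saddle-wise on the guard rail directly behind it and is released, and the job was handed in at about 21 s; no verdict was returned.

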